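Press a lens carrier in the bonding nest

ROBOT

A 6-joint arm with a two-finger parallel gripper is mounted at the origin on the work surface. World frame = base frame: x ahead of the robot, y to its left, z up, the work surface at z = 0. Lengths are in mm, angles in rad, forces in N, time in s.
With the tool pointing down it reaches from about 350 to 725 mm from the base axis. Payload 6 kg.
Tool frame: the origin (TCP) lies at the centre of the arm's flange, where the gripper is bolted on; the fingertips stand 173 mm ahead of it and the grasp point (between the pads) lies 155 mm ahead of it; z points along the fingers, y is the line along which they close (so a half turn about z gives the same grasp; the last joint's range is limited). The gripper opens to 85 mm and grips with 20 to 120 N. Pads are 22 mm wide; open, the fingers measure 114 mm over their backs; the gripper's body (76 mm by 85 mm) begins 54 mm behind the grasp point. The pads swing forward as they close: fully open they stand 13 mm farther back than shut.
Start: joints at [-0.988, 0.04, 0.085, 0, -1.615, -0.334], TCP at [147.765, -581.515, 404.661] pointing down, gripper open.
Joint ranges: [-2.56, 2.56], [-1.29, 2.01], [-1.08, 1.49], [-3.29, 1.98], [-2.81, -0.18], [-2.99, 2.99]. Speed limits (rad/s): [2.57, 2.57, 3.01, 3.14, 3.14, 3.14].

INTERFACE

Orientations are given as a unit quaternion [x, y, z, w].
In Python, from workcell import get_state, read_camera, hand_in gives the robot as it stands. The module is installed in compiled form; this text tells all that it offers.
- The arm moves only by the tool jog_arm, never from a script. Its argument "moves" is text: rows parted by semicolons, each of 7 numbers parted by spaces: the finger opening in cm, from 0 to 8.54, then the shift along the tool's x, y, z in cm, then the turn, a rotation vector about the tool's x, y, z in degrees. In form: fingers tx ty tz rx ry rz; .... A call has 1 to 10 rows; each row is the pose to reach, as a shift and turn from the pose commanded when the call began, along the tool's axes at that moment; what a row does not reach only later rows make up. A row lasts 1/8 s, in which the tool goes at most 62.5 mm and 10.7 degrees, less where a joint would pass 70% of its speed; a pose out of reach is approached as far as the arm can. A call with a gripper value outside its range is refused whole. The fingers move at their own pace and stop on an object; "squeeze" is the grip in N (left out, the last holds). Time passes only in rows, so rows that repeat a pose let the fingers close. It gives the time, the measured TCP pose, the force, the opening and the grip force at its end, in the units of the state.
- get_state(): the state, without advancing time (a new reading comes with each control period).
- read_camera(name): name is "scene" or "top" or "wrist"; returns a dict with "img" (480x640x3 uint8, red, green, blue), "depth" (480x640 float32, mm along the optical axis (not along the pixel's ray), 0 where there is no reading), "mtx" (3x3 intrinsics, pixels), "camera_from_world" (4x4, takes a point from world to camera coordinates). Camera axes: x right, y up, looking along -z (the intrinsics and any distortion apply to the point x, -y, -z); pixel columns grow to the right and rows downward; lengths in mm; the calibration is good to about 2 mm. A picture is of the moment at which its call begins.
- hand_in(): hands the job in; it is judged then, once.
The state is a dict: "clock": time; "qpos": joint angles; "dq": joint speeds; "joint_efforts": joint torques, N m; "position": TCP position; "ee_rot": TCP orientation; "contact_force": force on the tool from outside, world axes, zero at the start; "torque": the same for the moment, N m; "grip_width": finger opening in mm; "grasp_force": force on a finger pad.
Only numpy, scipy, OpenCV 4.12 (cv2) and the standard library are available. Lean on these libraries where they do the work, as an engineer would, in place of code of your own. Each camera call takes 0.05 s, during which the arm holds its last target. There are 200 camera calls.

TASK

Fetch the lens carrier with the red lens ring from its parking dock and slide it, lens end first, under the blue bridge of the bonding nest until it is fully home against the stop. Then swing the red-handled toggle clamp over centre down onto it, leave it clamped for at least two seconds to press the bond, and swing the clamp all the way back open, with the carrier still home in the nest. Leave the blue-ringed spare carrier, the docks and everything else on the table where they are.

Things in the scene. Friction and masses are not known exactly. Their poses are not given: they have to be found in the camera images.
- nest: bonding nest, fixed: dark steel base 205 x 84 x 12 mm, feed channel along its x (feed direction +x). Origin on the table under the channel, z up. Channel floor at z = 12, x = -125 to +75 mm. Brass side guides 5 mm high: channel 44 mm wide from x = -65 to +65, flaring wider back to x = -112. Blue stop wall at x = +65, 24 mm high. Clamp post at x = -5, y = +90, up to z = 64
- bridge (a point): middle of the blue bridge's lower front edge (x = +20, z = 40 mm in the nest; axes as the nest). The bridge spans the channel from nest x = +20 to +65, 78 mm wide in y, underside z = 40, top z = 50 mm, with a black sensor cylinder (radius 16 mm) on it up to z = 74
- nest_stop (a point): point on the channel floor, on the centre line, at the stop face (x = +65, y = 0, z = 12 mm in the nest); axes as the nest. A carrier fully home has its nose point here
- clamp_hinge (a point): the clamp's hinge axis, at x = -5, y = +90, z = 48 mm in the nest; axes as the nest; the hinge runs along the nest's x
- clamp (a joint): toggle clamp angle, rad. 0 = down: arm level, pointing to the nest's -y across the channel, pad on a carrier's top. Grows as the arm rises; pi/2 = upright; 2.0 = fully open, leaning back on its end stop. An over-centre spring drives it from about 1.0 to either end (about 5 N at the handle takes it off an end); with no carrier it drops to -0.08
- clamp_grip (a point): middle of the clamp's red plastic handle, 155 mm from the hinge. The handle is 65 mm long along the arm, 22 mm wide along the hinge axis (pinch it across this width, from above), 18 mm thick. Axes: y along the arm towards the hinge, x along the hinge. The steel arm between hinge and handle is 16 mm wide and 12 mm thick
- clamp_pad (a point): middle of the face of the black rubber pad, 18 mm diameter, 10 mm long, under the clamp arm 90 mm from the hinge; when down it meets the carrier over the channel's centre line at the nest's x = -5 mm
- carrier: the lens carrier to press: aluminium block 130 x 40 x 20 mm, about 0.2 kg, with a black tail end (-x) and a flat glass lens in a RED ring on top near the nose (+x). Origin at the centre of its underside; x towards the nose, z up
- carrier_nose (a point): middle of the lower edge of the carrier's nose face (x = +65, y = 0, z = 0 of the carrier)
- dock_a: grey fixed parking dock of the red-ringed carrier, 140 x 58 mm, origin on the table under its centre, mouth to its +x. Floor 8 mm thick. A hood (39 mm high in all, inside 46 mm wide, 26 mm high) over x = -70 to +13 mm covers the carrier's tail; its nose stands out about 54 mm, and it must be drawn out along +x by some 85 mm before lifting
- dock_b: the same dock, with the blue-ringed spare in it; leave alone
- spare: spare carrier, same as the carrier but with a BLUE ring, in dock_b; leave alone
- driver: bystander: screwdriver 160 mm long, lying; origin under its middle
- spool: bystander: yellow spool, 76 mm diameter, 24 mm high; origin at the centre of its underside
- post_base: bystander: steel optics post 13 mm diameter on a round foot, 58 mm high; origin under its centre
- lens_ring: bystander: black ring 30 mm diameter, 9 mm high; origin under its centre
- dish: bystander: glass dish 80 mm diameter, 14 mm high; origin under its centre
- solvent: bystander: white bottle 52 mm diameter, 110 mm high, red cap; origin under its centre

How it is judged:
By the outcome, as a careful person would: the job done as asked, in the order asked, and still so for the second after the job is handed in, with the robot touching nothing.
It also fails if it takes over 67 s, if anything falls off the work surface, if the arm or the gripper's body presses on something with over 40 N, if the wrist force passes 120 N, or if a joint passes its speed limit or range.

## Working session

There is one attempt and no reset: what is moved stays moved. The work goes in short steps, Python scripts to look and compute and a tool call to move; the robot and the scene stay as the last step left them, time stands still between calls to the robot, and variables do not carry over. Pictures are saved under pics/ and viewed, at most 10 in all, crops included, and the job is handed in when it is done.

Besides the shell and the picture viewer there is one more tool, called as a command line: name --argument value ..., lists and objects as JSON in quotes. jog_arm: Moves the arm, as the interface text tells. Its arguments: {"type":"object","properties":{"moves":{"type":"string"},"squeeze":{"type":"number"}},"required":["moves"]}

```bash
mkdir -p pics; cat > h.py <<'E'
import numpy as np, cv2
from workcell import get_state, read_camera
from scipy.spatial.transform import Rotation as R
def ray(c,u,v):
    M=np.array(c["camera_from_world"]); K=np.array(c["mtx"])
    d=np.array([(u-K[0,2])/K[0,0],-(v-K[1,2])/K[1,1],-1.])
    return -M[:3,:3].T@M[:3,3], M[:3,:3].T@d
def onz(c,u,v,z):
    o,d=ray(c,u,v); return o+d*(z-o[2])/d[2]
def atd(c,u,v):
    o,d=ray(c,u,v); return o+d*c["depth"][int(round(v)),int(round(u))]
def cloud(c):
    K=np.array(c["mtx"]);M=np.array(c["camera_from_world"]);v,u=np.mgrid[:480,:640];Z=c["depth"]
    P=np.stack([(u-K[0,2])/K[0,0]*Z,-(v-K[1,2])/K[1,1]*Z,-Z],-1)-M[:3,3]
    return P@M[:3,:3]
def proj(c,p):
    K=np.array(c["mtx"]);M=np.array(c["camera_from_world"]);q=M[:3,:3]@np.array(p,float)+M[:3,3]
    return K[0,0]*q[0]/-q[2]+K[0,2], K[1,1]*-q[1]/-q[2]+K[1,2]
def save(c,n): cv2.imwrite(n,c["img"][:,:,::-1])
E
python3 - <<'E'
from h import *
import pickle
s=get_state(); print(s)
for n in("scene","top"):
    c=read_camera(n); save(c,f"pics/{n}0.png"); pickle.dump(c,open(n+"0.pkl","wb")); print(n,[k for k in c],np.round(ray(c,320,240),2), (c["depth"]>0).mean(), c["mtx"])
E
```

```text
{'clock': 0.0, 'qpos': array([-9.88289865e-01,  4.08058729e-02,  8.38042949e-02, -4.60687265e-04,
       -1.61548507e+00, -3.33707485e-01]), 'dq': array([ 9.47550531e-06,  1.55163533e-03, -1.87311631e-03,  2.91838369e-04,
        1.13755835e-03,  5.84850952e-04]), 'joint_efforts': array([ 2.12024890e-03, -3.68211937e+01,  3.47423029e+01,  6.93256930e+00,
       -5.32872946e-03, -2.51070460e-06]), 'position': array([ 147.84269515, -581.47734202,  403.67895501]), 'ee_rot': array([-1.24088855e-01,  9.92270724e-01,  8.59789061e-04, -1.67378533e-04]), 'contact_force': array([0.90798009, 0.75780391, 0.43203469]), 'torque': array([0.03402111, 0.03577919, 0.00455511]), 'grasp_force': 0.0, 'grip_width': 85.33833484292884}
scene ['img', 'depth', 'mtx', 'camera_from_world'] [[ 1.21391e+03  4.11070e+02  9.63390e+02]
 [-5.80000e-01 -2.90000e-01 -7.60000e-01]] 0.9960123697916666 [[504.14860693   0.         323.08853857]
 [  0.         504.14860693 242.340136  ]
 [  0.           0.           1.        ]]
top ['img', 'depth', 'mtx', 'camera_from_world'] [[ 4.54660e+02  6.35400e+01  1.25369e+03]
 [ 1.10000e-01  3.00000e-02 -9.90000e-01]] 0.9960774739583333 [[480.77589147   0.         326.53538543]
 [  0.         480.77589147 244.60384137]
 [  0.           0.           1.        ]]
```

View pics/top0.png

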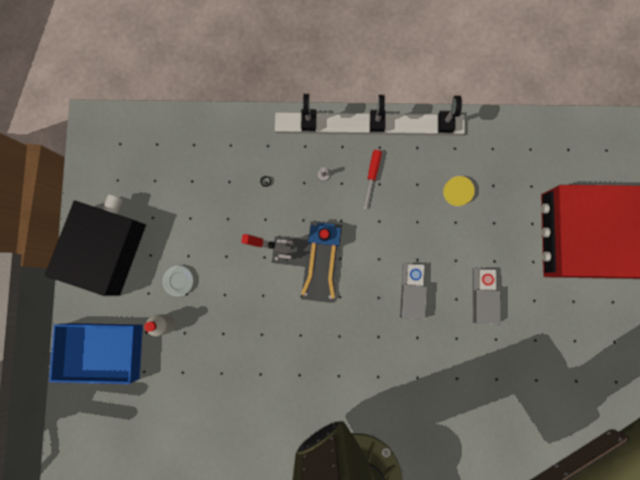

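View pics/scene0.png

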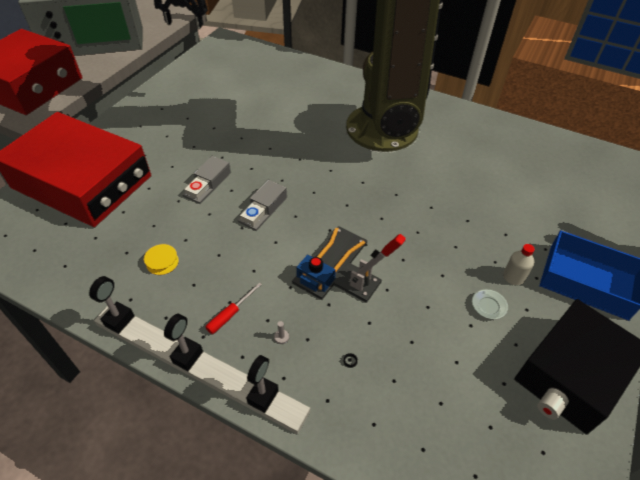

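The top view shows the red ring at (487,280) with its dock hood below it at (487,308), and the blue ring at (415,274). The nest channel runs (320,295) to (323,225), with the bridge at about (324,233) and the open clamp handle at (252,240). The scene view agrees: red ring (196,185), bridge (316,275), handle (393,245).

```bash
cat > m.py <<'E'
from h import *
import pickle
C={n:pickle.load(open(n+"0.pkl","rb")) for n in("scene","top")}
def blob(c,f,box):
    h=cv2.cvtColor(c["img"],cv2.COLOR_RGB2HSV).astype(int);m=f(h[...,0],h[...,1],h[...,2])
    k=np.zeros_like(m);u0,v0,u1,v1=box;k[v0:v1,u0:u1]=1;return m&(k>0)
red=lambda h,s,v:((h<10)|(h>170))&(s>110)&(v>80)
blue=lambda h,s,v:(h>100)&(h<125)&(s>110)&(v>40)
org=lambda h,s,v:(h>10)&(h<28)&(s>110)&(v>90)
def tri(a,b):
    (o1,d1),(o2,d2)=a,b; t=np.linalg.lstsq(np.stack([d1,-d2],1),o2-o1,rcond=None)[0]
    p,q=o1+t[0]*d1,o2+t[1]*d2; return np.round((p+q)/2,1),np.round(q-p,1)
def cen(m):
    v,u=np.nonzero(m); return u.mean(),v.mean(),len(u)
for nm,f,bt,bs in(("redring",red,(470,260,505,295),(180,172,212,198)),("bluering",blue,(400,262,430,288),(240,200,265,222)),("handle",red,(235,230,266,250),(375,230,410,258))):
    a=cen(blob(C["top"],f,bt));b=cen(blob(C["scene"],f,bs))
    print(nm,np.round(a,1),np.round(b,1),tri(ray(C["top"],*a[:2]),ray(C["scene"],*b[:2])))
P={n:cloud(C[n]) for n in C}
print("table z",{n:np.round(np.median(P[n][b[1]:b[3],b[0]:b[2],2]),1) for n,b in {"top":(420,330,460,345),"scene":(420,330,470,380)}.items()})
def rect(n,box,z0,z1,extra=None):
    u0,v0,u1,v1=box;p=P[n][v0:v1,u0:u1];m=(p[...,2]>z0)&(p[...,2]<z1)
    if extra is not None:m&=extra[v0:v1,u0:u1]
    q=p[m];r=cv2.minAreaRect(q[:,:2].astype(np.float32));print(n,box,len(q),"z",np.round(np.median(q[:,2]),1),"rect",np.round(r[0],1),np.round(r[1],1),round(r[2],1))
for n,b in(("top",(465,255,512,330)),("scene",(175,150,235,205))):
    rect(n,b,33,44); rect(n,b,23,32)
rect("top",(390,255,435,325),33,44)
# nest
for n,b in(("top",(295,215,350,310)),("scene",(290,220,370,300))):
    bl=blob(C[n],blue,b); rect(n,b,45,56,bl); 
    o=blob(C[n],org,b)
    rect(n,b,9,25,o)
    rect(n,b,6,22)
    rect(n,b,66,84)
E
python3 m.py
```

```text
redring [487.5 279.1  65. ] [195.5 185.2  65. ] (array([ 500. , -324. ,   29.6]), array([ 0.3, -0.5,  0.2]))
bluering [415.  273.7  40. ] [251.9 211.8  47. ] (array([ 510. , -141.2,   28.8]), array([ 0.1, -0.1,  0. ]))
handle [251.5 240.2 196. ] [394.  243.5 224. ] (array([570.5, 250. , 190.5]), array([-0.4,  1.1,  0.1]))
table z {'top': np.float64(-0.3), 'scene': np.float64(0.1)}
top (465, 255, 512, 330) 773 z 38.4 rect [ 450.  -320.5] [119.7  59.8] 1.6
top (465, 255, 512, 330) 346 z 27.8 rect [ 458.  -315.3] [ 47.7 139.6] 77.3
scene (175, 150, 235, 205) 498 z 39.5 rect [ 454.4 -319.8] [ 62.8 135.5] 89.8
scene (175, 150, 235, 205) 305 z 28.5 rect [ 457.7 -316.1] [ 58.2 141. ] 75.4
top (390, 255, 435, 325) 769 z 38.3 rect [ 460.2 -138. ] [ 58.9 124.7] 86.8
top (295, 215, 350, 310) 370 z 48.7 rect [603.2  91.1] [77.4 45. ] 84.3
top (295, 215, 350, 310) 420 z 15.5 rect [516.5  99.3] [ 82.8 133.4] 85.4
top (295, 215, 350, 310) 2217 z 11.6 rect [535.4  96.3] [218.1 140.7] 0.8
top (295, 215, 350, 310) 124 z 72.2 rect [603.6  90.8] [28.  29.8] 0.1
scene (290, 220, 370, 300) 396 z 50.3 rect [605.   93.3] [78.8 48.4] 86.7
scene (290, 220, 370, 300) 378 z 16.5 rect [532.   94.1] [ 82.9 182.2] 79.6
scene (290, 220, 370, 300) 2250 z 12.8 rect [540.2 100.1] [217.4 177.9] 25.8
scene (290, 220, 370, 300) 188 z 72.5 rect [588.8 140.4] [ 42.4 130.4] 26.3
```

```bash
cat >> h.py <<'E'
def rel(p,yaw,s=None):
    """shift cm, turn deg for tool pointing down, tool-x at world angle yaw(deg)"""
    s=s or get_state();R0=R.from_quat(s["ee_rot"]);a=np.radians(yaw)
    x=np.array([np.cos(a),np.sin(a),0]);z=np.array([0,0,-1.]);T=R.from_matrix(np.stack([x,np.cross(z,x),z],1))
    return np.round(R0.inv().apply(np.array(p)-s["position"])/10,2),np.round((R0.inv()*T).as_rotvec(degrees=True),2)
E
python3 - <<'E'
from h import *
print(rel([440,-322,330],180))
E
```

```text
(array([-34.71,  17.94,   7.4 ]), array([ 0.09, -0.02, 14.26]))
```

jog_arm --moves "8.5 -34.7 17.9 7.4 0 0 14.3; 8.5 -34.7 17.9 7.4 0 0 14.3; 8.5 -34.7 17.9 7.4 0 0 14.3; 8.5 -34.7 17.9 7.4 0 0 14.3; 8.5 -34.7 17.9 7.4 0 0 14.3; 8.5 -34.7 17.9 7.4 0 0 14.3; 8.5 -34.7 17.9 7.4 0 0 14.3; 8.5 -34.7 17.9 7.4 0 0 14.3; 8.5 -34.7 17.9 7.4 0 0 14.3; 8.5 -34.7 17.9 7.4 0 0 14.3" --squeeze 60

```text
clock: 1.35
position: [439.3, -323.3, 331.0]
ee_rot: [0.001, 1.0, -0.0, 0.0]
contact_force: [0.2, -0.6, -0.1]
grip_width: 84.7
grasp_force: 0.0
```

```bash
python3 - <<'E'
from h import *
import pickle
s=get_state();print(s["clock"],s["position"],s["qpos"],s["contact_force"])
c=read_camera("wrist");save(c,"pics/w1.png");pickle.dump(c,open("w1.pkl","wb"));print(np.round(ray(c,320,240),2),c["mtx"][0,0])
E
```

```text
1.35 [ 439.3386619  -323.32320646  330.96024853] [-2.65902951e-01 -1.01582752e-01 -1.87634108e-01  6.09993211e-05
 -1.48443484e+00 -1.30705271e+00] [ 0.24460343 -0.62830574 -0.10246104]
[[ 3.7007e+02 -3.2287e+02  2.9958e+02]
 [ 2.6000e-01 -1.0000e-02 -9.6000e-01]] 382.88825454249684
```

View pics/w1.png

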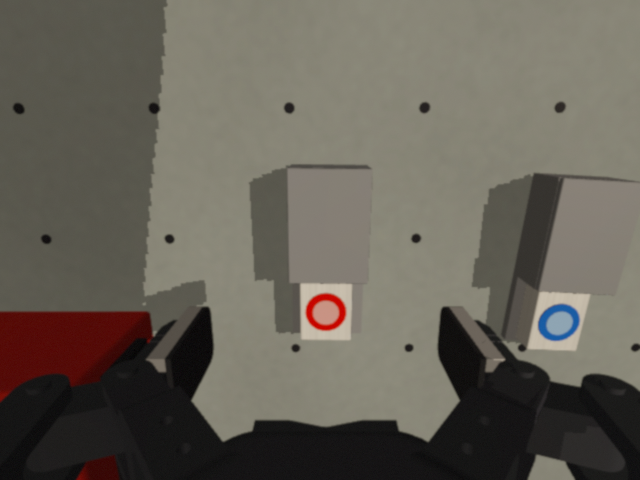

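The wrist view shows the red ring at (326,312), the carrier nose from (300,284) to (351,339), and the hood top from (288,168) to (370,283). The dock is nearly aligned with the image.

```bash
python3 - <<'E'
from h import *
import pickle
c=pickle.load(open("w1.pkl","rb"));P=cloud(c)
sub=np.zeros((480,640),bool);sub[150:345,250:400]=1
for nm,m in(("hood",(abs(P[...,2]-38.5)<3)&sub),("carr",(abs(P[...,2]-28)<3)&sub&(c["img"].min(-1)>80))):
    m=cv2.morphologyEx(m.astype(np.uint8),cv2.MORPH_OPEN,np.ones((5,5)))>0
    q=P[m];z=np.median(q[:,2]);xy=q[:,:2]
    print(nm,len(q),z,[np.round(v,1) for v in cv2.minAreaRect(xy.astype(np.float32))])
    # side edges per row: fit lines
    rows=[(q0[:,0].mean(),q0[:,1].min(),q0[:,1].max()) for v in range(480) if m[v].sum()>20 for q0 in[P[v][m[v]]]]
    r=np.array(rows)[3:-3];
    for k in(1,2):
        f=np.polyfit(r[:,0],r[:,k],1);print("  edge slope deg",np.degrees(np.arctan(f[0])).round(2),"y at x=500",np.polyval(f,500).round(1), "y at 440",np.polyval(f,440).round(1))
    print("  x range",r[0,0],r[-1,0])
h=cv2.cvtColor(c["img"],cv2.COLOR_RGB2HSV).astype(int)
m=((h[...,0]<10)|(h[...,0]>170))&(h[...,1]>110)&(h[...,2]>80)&sub;v,u=np.nonzero(m)
print("ring px",u.mean(),v.mean(),"on z28:",onz(c,u.mean(),v.mean(),28),"on29.6",onz(c,u.mean(),v.mean(),29.6))
E
```

```text
hood 9417 38.392841118624645 [array([ 433. , -320.5]), array([58.2, 83.2]), np.float64(89.2)]
  edge slope deg -0.67 y at x=500 -349.9 y at 440 -349.2
  edge slope deg -0.79 y at x=500 -293.1 y at 440 -292.2
  x range 393.45130149950614 471.83619552450716
carr 2206 27.68176972283233 [array([ 502.6, -322.7]), array([49. , 39.8]), np.float64(0.1)]
  edge slope deg 0.03 y at x=500 -342.3 y at 440 -342.3
  edge slope deg 0.01 y at x=500 -303.4 y at 440 -303.4
  x range 480.881383502901 523.5339971654134
ring px 325.48828125 311.2083333333333 on z28: [ 501.72247815 -322.99534515   28.        ] on29.6 [ 500.94685788 -322.99462107   29.6       ]
```

```bash
python3 - <<'E'
from h import *
print(rel([506,-322.8,250],180),rel([506,-322.8,182],180))
E
```

```text
(array([-6.66,  0.07,  8.1 ]), array([-0.01,  0.02, -0.13])) (array([-6.66,  0.07, 14.9 ]), array([-0.01,  0.02, -0.13]))
```

jog_arm --moves "6.5 -5 0.1 6 0 0 0; 6.5 -6.6 0.1 8 0 0 0; 6.5 -6.7 0.1 11 0 0 0; 6.5 -6.7 0.1 13.5 0 0 0; 6.5 -6.7 0.1 14.9 0 0 0; 6.5 -6.7 0.1 14.9 0 0 0; 3 -6.7 0.1 14.9 0 0 0; 3 -6.7 0.1 14.9 0 0 0; 3 -6.7 0.1 14.9 0 0 0; 3 -6.7 0.1 14.9 0 0 0" --squeeze 40

```text
clock: 2.65
position: [507.5, -321.9, 183.6]
ee_rot: [0.0, 1.0, -0.001, 0.001]
contact_force: [-0.2, 0.4, 5.9]
grip_width: 38.6
grasp_force: 42.3
```

jog_arm --moves "3 -0.5 0 -0.1 0 0 0; 3 -1.5 0 -0.1 0 0 0; 3 -2.5 0 -0.1 0 0 0; 3 -3.5 0 -0.1 0 0 0; 3 -4.5 -0.05 -0.1 0 0 0; 3 -5.5 -0.05 -0.1 0 0 0; 3 -6 -0.05 -0.1 0 0 0; 3 -6 -0.05 0 0 0 0; 3 -6 -0.05 0 0 0 0"

```text
clock: 3.78
position: [567.0, -322.4, 183.1]
ee_rot: [0.0, 1.0, -0.0, -0.0]
contact_force: [-3.6, -0.6, 7.8]
grip_width: 38.7
grasp_force: 42.6
```

jog_arm --moves "6.5 0 0 0 0 0 0; 6.5 0 0 0 0 0 0; 6.5 0 0 0 0 0 0; 6.5 3.5 0 0 0 0 0; 6.5 7 0 0 0 0 0; 6.5 7.1 0 0 0 0 0; 6.5 7.1 0 0 0 0 0"

```text
clock: 4.65
position: [496.3, -322.2, 182.0]
ee_rot: [0.0, 1.0, -0.0, 0.0]
contact_force: [1.0, -0.3, -0.2]
grip_width: 64.8
grasp_force: 0.0
```

```bash
python3 - <<'E'
from h import *
import pickle
s=get_state();print(s["clock"],s["position"],s["contact_force"],s["grip_width"])
c=read_camera("wrist");save(c,"pics/w2.png")
P=cloud(c);m=(abs(P[...,2]-28)<4)&(c["img"].min(-1)>80);m[:,:200]=0;m[:,450:]=0
m=cv2.morphologyEx(m.astype(np.uint8),cv2.MORPH_OPEN,np.ones((5,5)))
n,l,st,_=cv2.connectedComponentsWithStats(m);k=1+st[1:,4].argmax();q=P[l==k];print(st[k],np.median(q[:,2]),cv2.minAreaRect(q[:,:2].astype(np.float32)))
E
```

```text
4.65 [ 496.26449306 -322.15883143  181.9798144 ] [ 0.96346756 -0.33868661 -0.18165631] 64.75954701886353
[ 270  347  109   79 7919] 27.41791434189053 ((517.94140625, -322.3303527832031), (35.51216125488281, 40.21194839477539), 0.4678851366043091)
```

View pics/w2.png

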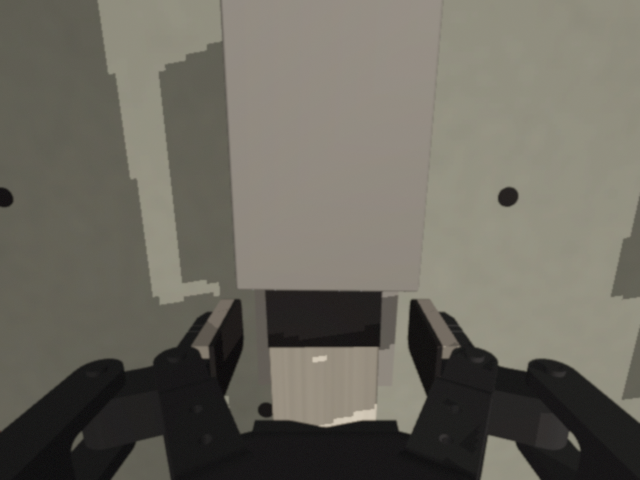

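The wrist view shows the pads at (225,340) and (430,340), straddling the carrier's tail. Hood edge is at row 290 and the carrier is straight, so I'll grip it, draw it clear and lift.

jog_arm --moves "3 0 0 -0.1 0 0 0; 3 0 0 -0.1 0 0 0; 3 0 0 -0.1 0 0 0; 3 0 0 -0.1 0 0 0; 3 -1 0 -0.1 0 0 0; 3 -2 0 -0.1 0 0 0; 3 -3 0 -0.15 0 0 0; 3 -4 0 -0.2 0 0 0; 3 -4.5 0 -0.2 0 0 0; 3 -4.5 0 -1.5 0 0 0" --squeeze 80

```text
clock: 5.95
position: [540.8, -321.6, 194.7]
ee_rot: [0.0, 1.0, 0.001, -0.001]
contact_force: [-0.5, -0.4, -2.4]
grip_width: 38.0
grasp_force: 82.5
```

jog_arm --moves "3 0 0 -4 0 0 0; 3 0 0 -8 0 0 0; 3 0 0 -10 0 0 0; 3 0 0 -10 0 0 0; 3 0 0 -10 0 0 0"

```text
clock: 6.58
position: [540.7, -321.8, 294.3]
ee_rot: [0.0, 1.0, 0.001, -0.001]
contact_force: [-0.1, 0.9, -2.7]
grip_width: 38.0
grasp_force: 82.6
```

```bash
python3 - <<'E'
from h import *
import pickle
s=get_state();print(s["clock"],s["position"],s["ee_rot"],s["contact_force"],s["grip_width"])
c=read_camera("scene");save(c,"pics/s3.png");pickle.dump(c,open("s3.pkl","wb"))
print(rel([430,100,330],180-4.7))
E
```

```text
6.575 [ 540.67906616 -321.83925539  294.27553391] [ 4.80661720e-04  9.99998497e-01  9.84621624e-04 -1.34399619e-03] [-0.10983878  0.93125896 -2.71185404] 38.010920644156045
(array([11.12, 42.18, -3.48]), array([ 0.1 , -0.19,  4.65]))
```

View pics/s3.png

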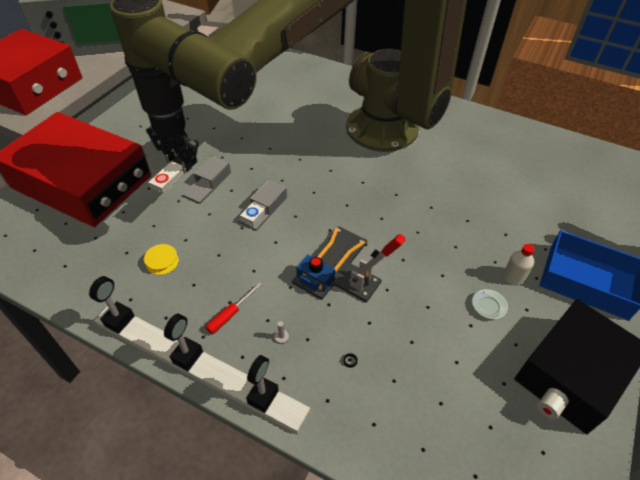

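The carrier is lifted and level in the gripper (ring at (162,178)), and both docks are undisturbed. Next I'll look at the nest from close by, offset sideways.

```bash
python3 - <<'E'
from h import *
print(rel([520,-20,330],180-4.7))
E
```

```text
(array([ 2.11, 30.19, -3.53]), array([ 0.1 , -0.19,  4.65]))
```

jog_arm --moves "3 0.3 5 -3.5 0 0 1; 3 1 11 -3.5 0 0 2.5; 3 1.5 17 -3.5 0 0 4; 3 2 23 -3.5 0 0 4.7; 3 2.1 28 -3.5 0 0 4.7; 3 2.1 30 -3.5 0 0 4.7; 3 2.1 30.2 -3.5 0 0 4.7; 3 2.1 30.2 -3.5 0 0 4.7; 3 2.1 30.2 -3.5 0 0 4.7"

```text
clock: 7.75
position: [520.2, -20.9, 331.2]
ee_rot: [0.042, 0.999, -0.0, -0.0]
contact_force: [0.4, 0.0, -1.5]
grip_width: 38.0
grasp_force: 82.5
```

```bash
python3 - <<'E'
from h import *
import pickle
s=get_state();print(s["clock"],s["position"],s["contact_force"],s["qpos"])
c=read_camera("wrist");save(c,"pics/w4.png");pickle.dump(c,open("w4.pkl","wb"))
E
```

```text
7.75 [520.2428796  -20.94826592 331.20730966] [ 0.44712483  0.01999066 -1.47870468] [ 3.46715691e-01 -1.69249349e-01 -2.48153744e-01 -8.18485218e-05
 -1.49279289e+00 -2.00155742e+00]
```

View pics/w4.png

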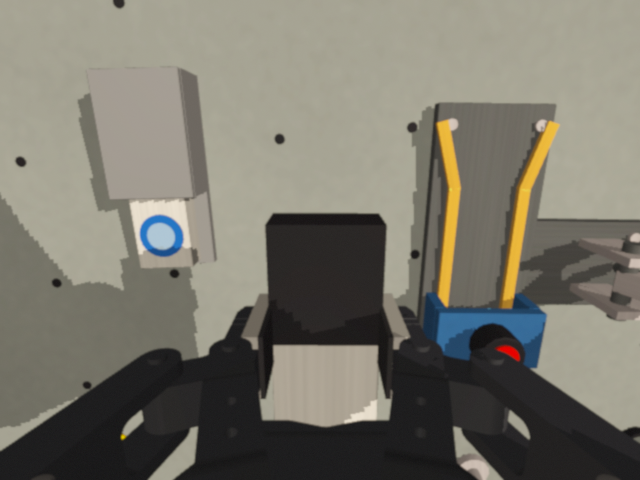

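The wrist view shows both brass guides, straight from rows 190–300 at columns ~450 and ~515. The bridge front is at row ~310, and the carrier's tail top is at (325,280).

```bash
python3 - <<'E'
from h import *
import pickle
c=pickle.load(open("w4.pkl","rb"));P=cloud(c)
h=cv2.cvtColor(c["img"],cv2.COLOR_RGB2HSV).astype(int)
y=(h[...,0]>15)&(h[...,0]<32)&(h[...,1]>130)&(h[...,2]>120);y[:100]=0;y[320:]=0;y[:,:400]=0
print("guide z",np.median(P[y][:,2]))
F=[]
for nm,(a,b) in(("L",(435,470)),("R",(490,540))):
    I=[];O=[]
    for v in range(198,292):
        u=np.nonzero(y[v,a:b])[0]
        if len(u)>3: I.append(onz(c,a+u.min()-.5,v,17)[:2]);O.append(onz(c,a+u.max()+.5,v,17)[:2])
    for t,q in(("left edge",I),("right edge",O)):
        q=np.array(q);f=np.polyfit(q[:,0],q[:,1],1);r=q[:,1]-np.polyval(f,q[:,0]);F.append(f)
        print(nm,t,"yaw",np.degrees(np.arctan(f[0])).round(2),"y@540",np.polyval(f,540).round(1),r.std().round(2),q[[0,-1],0].round(0))
ci=(F[1]+F[2])/2;print("channel centre yaw",np.degrees(np.arctan(ci[0])),"y@540",np.polyval(ci,540),"width",np.polyval(F[2],540)-np.polyval(F[1],540))
bl=(h[...,0]>100)&(h[...,0]<125)&(h[...,1]>110)&(h[...,2]>40);bl[:,:420]=0;bl[:280]=0
q=P[bl&(abs(P[...,2]-49.5)<3)];print("bridge top",np.median(q[:,2]),cv2.minAreaRect(q[:,:2].astype(np.float32)))
# front top edge of bridge, from columns
e=[]
for u in range(445,505):
    v=np.nonzero(bl[:,u])[0]
    if len(v):
        vv=[k for k in v if abs(P[k,u,2]-49.5)<2.5]
        if vv:e.append(np.r_[onz(c,u,min(vv)-.5,50)[:2],P[min(vv),u,2]])
e=np.array(e);print("front edge",e[::12].round(1))
q=P[95:130,440:540].reshape(-1,3);q=q[abs(q[:,2]-12)<3];print("base back edge xmin",q[:,0].min(),"floor z",np.median(P[200:280,470:500,2]))
# carrier
m=np.zeros((480,640),bool);m[228:335,275:375]=1;q=P[m];q=q[np.isfinite(q).all(1)]
A=np.c_[q[:,:2],np.ones(len(q))];k=np.linalg.lstsq(A,q[:,2],rcond=None)[0];print("carrier top plane slopes deg",np.degrees(np.arctan(k[:2])),"z at mean",q.mean(0))
Q=P[205:345,255:395];zt=q[:,2].mean();mm=abs(Q[...,2]-zt)<4;qq=Q[mm];print(cv2.minAreaRect(qq[:,:2].astype(np.float32)))
rows=np.array([(r[:,0].mean(),r[:,1].min(),r[:,1].max()) for v in range(228,288) for t in[P[v,240:410]] for r in[t[abs(t[:,2]-zt)<4]]])
for kk in(1,2):
    f=np.polyfit(rows[:,0],rows[:,kk],1);print("car edge yaw",np.degrees(np.arctan(f[0])),np.polyval(f,480))
print("tail x",Q[mm][:,0].min())
E
```

```text
guide z 16.30707778180307
L left edge yaw -5.53 y@540 67.5 0.22 [503. 577.]
L right edge yaw -5.51 y@540 77.1 0.23 [504. 578.]
R left edge yaw -5.45 y@540 119.4 0.22 [508. 582.]
R right edge yaw -5.55 y@540 129.2 0.22 [509. 583.]
channel centre yaw -5.481543044677991 y@540 98.20829238108503 width 42.296445026672004
bridge top 49.408519323639084 ((604.6486206054688, 92.14558410644531), (77.46722412109375, 45.00777816772461), 83.81119537353516)
front edge [[579.   60.2  48.7]
 [579.7  68.8  48. ]
 [580.5  77.3  47.8]
 [580.4  85.8  47.1]
 [581.9  94.4  48.1]]
base back edge xmin 435.5006965873997 floor z 11.448053034725564
carrier top plane slopes deg [-8.92549646  0.79692543] z at mean [499.59854749 -19.15388617 176.30838198]
((501.8028259277344, -19.291152954101562), (50.31515121459961, 45.6842155456543), 84.87672424316406)
car edge yaw -5.036881680147776 -37.039424065606426
car edge yaw -5.019585589978563 2.9846759141148667
tail x 477.5414547926188
```

```bash
python3 - <<'E'
from h import *
import pickle
c=pickle.load(open("w4.pkl","rb"));P=cloud(c)
for v in range(208,350,8): print(v,np.round(P[v,325],1), np.round(P[v,295],1), c["img"][v,325])
for v in (370,390,405): print(v,np.round(P[v,320],1))
E
```

```text
208 [506.6 -19.7  -1.4] [504.4 -43.4  -0.6] [169 167 150]
216 [479.5 -17.3 162.1] [478.5 -28.2 162.4] [26 21 22]
224 [479.4 -17.3 175.5] [478.6 -27.2 175.4] [31 27 28]
232 [482.3 -17.5 175.2] [481.3 -27.5 175.6] [42 39 38]
240 [484.9 -17.7 175.5] [451.2 -14.8 299.9] [43 39 39]
248 [487.4 -17.9 176.7] [486.8 -28.1 175.8] [42 37 37]
256 [490.1 -18.2 177. ] [489.6 -28.4 175.9] [42 39 37]
264 [493.4 -18.5 175.7] [492.4 -28.7 175.9] [43 39 38]
272 [496.  -18.7 176.4] [495.3 -29.  176. ] [44 39 38]
280 [499.1 -18.9 176. ] [498.2 -29.3 176. ] [43 39 37]
288 [501.9 -19.2 176.5] [501.  -29.5 176.4] [43 38 38]
296 [505.1 -19.5 175.9] [504.4 -30.  175.3] [43 39 39]
304 [508.3 -19.7 175.6] [507.4 -30.3 175.5] [43 40 38]
312 [511.2 -20.  175.9] [509.9 -30.5 176.6] [45 42 41]
320 [514.8 -20.3 174.9] [513.3 -30.9 176. ] [43 40 38]
328 [517.8 -20.5 175.2] [517.  -31.4 175. ] [45 41 40]
336 [520.4 -20.8 176.3] [520.1 -31.7 175.2] [31 29 28]
344 [524.  -21.1 175.8] [523.  -31.9 175.9] [58 54 49]
370 [535.  -23.9 175.3]
390 [544.6 -24.8 174. ]
405 [550.9 -25.3 174.6]
```

```bash
python3 - <<'E'
from h import *
import pickle
c=pickle.load(open("w4.pkl","rb"));P=cloud(c)
for a,b in((235,270),(384,415)):
    q=P[285:420,a:b].reshape(-1,3);q=q[(q[:,2]>100)&(q[:,2]<250)]
    q=q[(abs(q[:,1]+19.5)>21)]
    i=np.argsort(q[:,2])[:200:25];print(np.round(q[i],1)); print(np.percentile(q[:,2],[1,5,10,25,50]))
o=np.array([562.3,96.1]);a=np.radians(-5.5);ux=np.array([np.cos(a),np.sin(a)]);uy=np.array([-ux[1],ux[0]])
for x,z in((-164,260),(-164,191),(-24,187)):
    p=o+x*ux-0.4*uy; print(p,rel([*p,z],180-4.8-.45))
E
```

```text
[[508.1 -44.  161.4]
 [507.6 -43.  164.7]
 [511.3 -49.8 166.2]
 [511.7 -48.9 167.2]
 [507.7 -42.9 168.2]
 [507.5 -44.2 169.3]
 [511.1 -49.3 170.2]
 [507.9 -40.6 170.8]]
[164.11974555 168.08502711 171.07480863 179.1368927  193.95775018]
[[512.3   3.1 160.9]
 [511.7   4.1 164.5]
 [511.7   3.1 166.1]
 [515.9  10.3 167.3]
 [511.7   4.7 168.3]
 [516.7  12.1 169.3]
 [515.3   8.3 169.9]
 [516.    7.4 170.8]]
[163.47715767 166.92961334 169.50022295 175.86050992 186.86199379]
[399.01668517 111.42054493] (array([13.19, 12.17,  7.14]), array([-0.01, -0.03,  0.43]))
[399.01668517 111.42054493] (array([13.18, 12.17, 14.04]), array([-0.01, -0.03,  0.43]))
[538.37215294  98.00213958] (array([-0.82, 12.01, 14.43]), array([-0.01, -0.03,  0.43]))
```

jog_arm --moves "3 4 4 0 0 0 0.4; 3 8 8 2 0 0 0.4; 3 12 11 5 0 0 0.4; 3 13.2 12.2 7.1 0 0 0.4; 3 13.2 12.2 9 0 0 0.4; 3 13.2 12.2 11 0 0 0.4; 3 13.2 12.2 13 0 0 0.4; 3 13.2 12.2 13.9 0 0 0.4; 3 13.2 12.2 14.1 0 0 0.4; 3 13.2 12.2 14.1 0 0 0.4"

```text
clock: 9.05
position: [399.0, 112.4, 191.4]
ee_rot: [0.045, 0.999, 0.0, 0.0]
contact_force: [-0.4, 0.6, -2.6]
grip_width: 38.0
grasp_force: 82.5
```

```bash
python3 - <<'E'
from h import *
import pickle
s=get_state();print(s["clock"],s["position"],s["contact_force"],s["ee_rot"])
c=read_camera("wrist");save(c,"pics/w5.png");pickle.dump(c,open("w5.pkl","wb"))
o=np.array([562.3,96.1]);a=np.radians(-5.5);ux=np.array([np.cos(a),np.sin(a)]);uy=np.array([-ux[1],ux[0]])
d=s["position"][:2]-o;print("nest xy",d@ux,d@uy)
p=o+-125*ux-0.4*uy; print(rel([*p,188],180-5.25))
E
```

```text
9.05 [399.0491675  112.37262488 191.38430294] [-0.41393396  0.63526724 -2.59461882] [4.49896036e-02 9.98987352e-01 2.31974360e-04 3.90500087e-04]
nest xy -164.05892002375424 0.5508100549099303
(array([-3.9 , -0.12,  0.36]), array([0.05, 0.06, 0.09]))
```

View pics/w5.png

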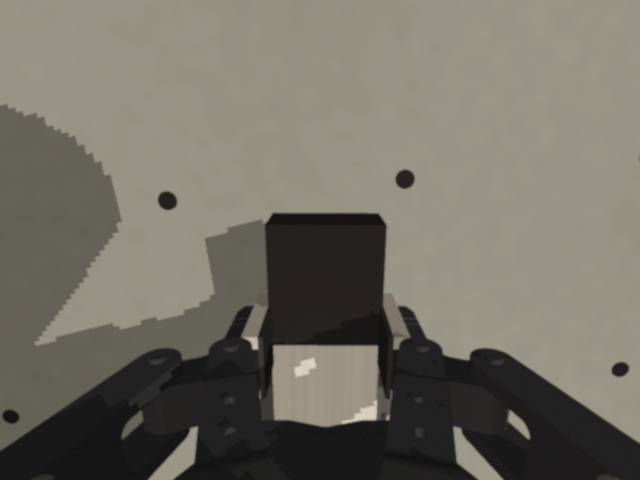

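The wrist view shows the tail centred between the fingers and nothing in the way, so I'll slide forward and then set it down.

jog_arm --moves "3 -0.8 -0.1 0.1 0 0 0; 3 -1.6 -0.1 0.1 0 0 0; 3 -2.4 -0.1 0.1 0 0 0; 3 -3.2 -0.1 0.1 0 0 0; 3 -3.9 -0.1 0.1 0 0 0; 3 -3.9 -0.1 0.2 0 0 0; 3 -3.9 -0.1 0.3 0 0 0; 3 -3.9 -0.1 0.3 0 0 0"

```text
clock: 10.1
position: [437.3, 107.9, 187.6]
ee_rot: [0.045, 0.999, 0.0, -0.0]
contact_force: [0.8, 0.5, -2.4]
grip_width: 38.0
grasp_force: 82.5
```

jog_arm --moves "3 0 0 0.1 0 0 0; 3 0 0 0.1 0 0 0"

```text
clock: 10.35
position: [437.5, 108.0, 187.2]
ee_rot: [0.045, 0.999, 0.0, 0.0]
contact_force: [-1.9, 1.2, 1.4]
grip_width: 38.3
grasp_force: 82.9
```

jog_arm --moves "3 0 0 0.1 0 0 0; 3 0 0 0.1 0 0 0"

```text
clock: 10.6
position: [437.6, 108.0, 187.1]
ee_rot: [0.045, 0.999, 0.0, 0.0]
contact_force: [-6.5, -0.6, 8.5]
grip_width: 38.1
grasp_force: 83.8
```

jog_arm --moves "6 0 0 0 0 0 0; 6 0 0 0 0 0 0; 6 0 0 -0.6 0 0 0; 6 0 0 -0.7 0 0 0; 6 0 0 -0.7 0 0 0; 3 0 0 -0.7 0 0 0; 3 0 0 -0.7 0 0 0; 3 0 0 -0.7 0 0 0; 3 0 0 -0.7 0 0 0" --squeeze 30

```text
clock: 11.72
position: [437.6, 107.9, 192.8]
ee_rot: [0.045, 0.999, 0.0, 0.0]
contact_force: [-1.0, 1.4, 1.7]
grip_width: 39.1
grasp_force: 30.8
```

```bash
python3 - <<'E'
from h import *
s=get_state();print(s["clock"],s["position"],s["contact_force"],s["ee_rot"])
o=np.array([562.3,96.1]);a=np.radians(-5.5);ux=np.array([np.cos(a),np.sin(a)]);uy=np.array([-ux[1],ux[0]])
d=s["position"][:2]-o;print("nest xy",d@ux,d@uy)
c=read_camera("top");P=cloud(c)
h=cv2.cvtColor(c["img"],cv2.COLOR_RGB2HSV).astype(int)
m=((h[...,0]<10)|(h[...,0]>170))&(h[...,1]>90)&(h[...,2]>80);m[:250]=0;m[300:]=0;m[:,:300]=0;m[:,345:]=0
v,u=np.nonzero(m);
if len(u): 
    p=onz(c,u.mean(),v.mean(),32)[:2]-o;print(len(u),"ring nest",p@ux,p@uy)
for x in(-100,-24): 
    p=o+x*ux-0.4*uy;print(rel([*p,s["position"][2]],180-5.3))
E
```

```text
11.725 [437.56537583 107.91380294 192.77390137] [-0.96260495  1.35402191  1.66888254] [4.48628102e-02 9.98993154e-01 7.28285909e-05 4.07797165e-05]
nest xy -125.29267353983253 -0.19586938013586888
59 ring nest -59.99467753706714 -2.066206952440409
(array([-2.53, -0.04,  0.  ]), array([0.01, 0.01, 0.16]))
(array([-10.13,  -0.08,   0.  ]), array([0.01, 0.01, 0.16]))
```

jog_arm --moves "3 -1 0 0 0 0 0; 3 -2 0 0 0 0 0; 3 -3 0 0 0 0 0; 3 -4 0 0 0 0 0; 3 -4 0 0 0 0 0"

```text
clock: 12.4
position: [478.5, 104.2, 192.8]
ee_rot: [0.045, 0.999, 0.0, 0.001]
contact_force: [1.7, -0.7, 1.4]
grip_width: 39.1
grasp_force: 30.8
```

jog_arm --moves "3 -1 0 0 0 0 0; 3 -2 0 0 0 0 0; 3 -3 0 0 0 0 0; 3 -4 0 0 0 0 0; 3 -5 0 0 0 0 0; 3 -5.4 0 0 0 0 0; 3 -5.4 0 0 0 0 0"

```text
clock: 13.28
position: [531.6, 99.3, 192.8]
ee_rot: [0.045, 0.999, -0.0, 0.0]
contact_force: [-1.0, -1.3, 4.3]
grip_width: 39.0
grasp_force: 31.0
```

jog_arm --moves "3 -0.2 0 0 0 0 0; 3 -0.4 0 0 0 0 0; 3 -0.6 0 0 0 0 0; 3 -0.6 0 0 0 0 0"

```text
clock: 13.78
position: [537.1, 98.9, 192.8]
ee_rot: [0.045, 0.999, -0.0, -0.0]
contact_force: [-4.3, 1.0, 5.6]
grip_width: 39.2
grasp_force: 31.2
```

jog_arm --moves "3 -0.15 0 0 0 0 0; 3 -0.3 0 0 0 0 0; 3 -0.3 0 0 0 0 0"

```text
clock: 14.15
position: [539.3, 98.7, 192.8]
ee_rot: [0.045, 0.999, -0.0, -0.002]
contact_force: [-10.0, 0.9, 9.5]
grip_width: 38.9
grasp_force: 31.7
```

jog_arm --moves "3 -0.2 0 0 0 0 0; 3 -0.3 0 0 0 0 0; 3 -0.3 0 0 0 0 0"

```text
clock: 14.52
position: [540.5, 98.7, 192.8]
ee_rot: [0.045, 0.999, -0.0, -0.005]
contact_force: [-26.4, 4.3, 19.9]
grip_width: 39.2
grasp_force: 32.8
```

```bash
python3 - <<'E'
from h import *
import pickle
s=get_state();print(s["clock"],s["position"],s["contact_force"],s["ee_rot"])
c=read_camera("wrist");save(c,"pics/w6.png");pickle.dump(c,open("w6.pkl","wb"));P=cloud(c)
o=np.array([562.3,96.1]);a=np.radians(-5.5);ux=np.array([np.cos(a),np.sin(a)]);uy=np.array([-ux[1],ux[0]])
N=np.stack([(P[...,:2]-o)@ux,(P[...,:2]-o)@uy,P[...,2]],-1)
print("tcp",(s["position"][:2]-o)@ux,(s["position"][:2]-o)@uy)
m=(abs(N[...,2]-31.5)<2.5)&(abs(N[...,1])<23)&(N[...,0]<-20)&(N[...,0]>-90);q=N[m];print(len(q),np.percentile(q[:,0],[0,.5,2]),np.percentile(q[:,1],[1,99]),np.median(q[:,2]))
E
```

```text
14.525 [540.49772248  98.73874796 192.75788155] [-26.40913745   4.27626621  19.85831458] [ 4.47343318e-02  9.98987804e-01 -4.72179113e-04 -4.68861531e-03]
tcp -21.954816947170723 0.5369439939184836
13038 [-64.55669875 -64.31318447 -63.99615026] [-19.28016228  20.4704268 ] 31.758893155896022
```

View pics/w6.png

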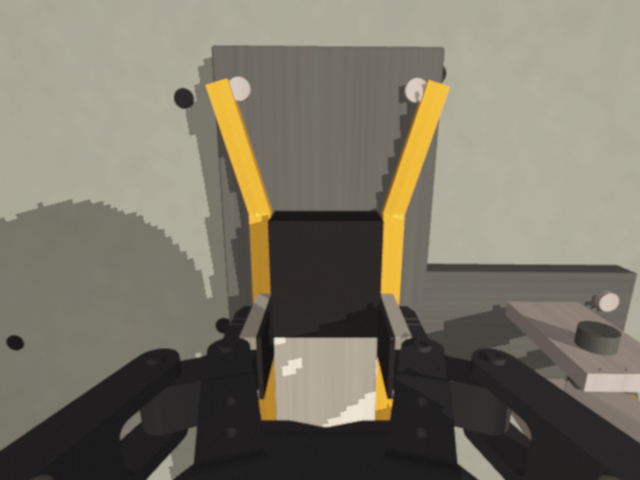

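The wrist view shows the tail face at row 215, level with the guides' bend (nest x = -65), and the carrier centred. The 26 N push shows it is home. I'll relax, release, rise, and turn for the clamp.

jog_arm --moves "3 0.3 0 0 0 0 0; 3 0.3 0 0 0 0 0; 6 0.3 0 0 0 0 0; 6 0.3 0 0 0 0 0; 6 0.3 0 0 0 0 0; 6 0.3 0 -3 0 0 0; 6 0.3 0 -8 0 0 0; 6 0.3 0 -13 0 0 0; 6 0.3 0 -18 0 0 0; 6 0.3 0 -23 0 0 0"

```text
clock: 15.82
position: [540.0, 98.5, 424.3]
ee_rot: [0.045, 0.999, 0.0, 0.0]
contact_force: [1.3, 1.0, -1.3]
grip_width: 60.4
grasp_force: 0.0
```

```bash
python3 - <<'E'
from h import *
import pickle
s=get_state();print(s["clock"],s["position"],s["contact_force"],s["qpos"])
o=np.array([562.3,96.1]);a=np.radians(-5.5);ux=np.array([np.cos(a),np.sin(a)]);uy=np.array([-ux[1],ux[0]])
c=read_camera("wrist");P=cloud(c);pickle.dump(c,open("w7.pkl","wb"))
N=np.stack([(P[...,:2]-o)@ux,(P[...,:2]-o)@uy,P[...,2]],-1)
m=(abs(N[...,2]-31.5)<2.5)&(abs(N[...,1])<23)&(N[...,0]<-20)&(N[...,0]>-90);q=N[m];print(len(q),np.percentile(q[:,0],[0,.5,2,98]),np.percentile(q[:,1],[1,99]),np.median(q[:,2]))
h=cv2.cvtColor(c["img"],cv2.COLOR_RGB2HSV).astype(int)
m=((h[...,0]<10)|(h[...,0]>170))&(h[...,1]>110)&(h[...,2]>80)&(N[...,1]>120)&(N[...,1]<200);q=N[m];
if len(q): print("handle vis",len(q),q.min(0),q.max(0),np.median(q,0))
p=o-5*ux+154.5*uy;print(p,rel([*p,425],180-5.5+90))
E
```

```text
15.825 [540.00755584  98.45534914 424.33234734] [ 1.34432099  0.97062911 -1.28832686] [ 5.46444905e-01 -9.27771295e-02 -9.88612587e-03 -8.12406182e-06
 -1.65325877e+00 -2.20712465e+00]
2005 [-64.09221249 -64.01403372 -63.84757358 -21.01599076] [-18.56839308  20.83922918] 31.696554285697868
handle vis 4547 [-15.36431447 133.5315056  158.91399008] [  6.6019659  167.29320921 219.04701036] [ -6.51878539 149.51770039 193.67820381]
[572.13118777 250.36794141] (array([-1.8 , 15.48,  0.81]), array([ -0.34,   0.61, -89.67]))
```

jog_arm --moves "5 -0.2 2 0 0 0 -10; 5 -0.5 4 0 0 0 -20; 5 -0.8 6 0 0 0 -30; 5 -1 8 0 0 0 -40; 5 -1.2 10 0 0 0 -50; 5 -1.4 12 0 0 0 -60; 5 -1.6 14 0 0 0 -70; 5 -1.8 15.5 0 0 0 -80; 5 -1.8 15.5 0 0 0 -89.7; 5 -1.8 15.5 0 0 0 -89.7"

```text
clock: 17.12
position: [572.1, 251.6, 422.1]
ee_rot: [-0.672, 0.74, 0.0, -0.0]
contact_force: [-0.2, 0.4, -0.1]
grip_width: 49.9
grasp_force: 0.0
```

```bash
python3 - <<'E'
from h import *
s=get_state();print(s["clock"],s["position"],s["qpos"])
o=np.array([562.3,96.1]);a=np.radians(-5.5);ux=np.array([np.cos(a),np.sin(a)]);uy=np.array([-ux[1],ux[0]])
c=read_camera("wrist");save(c,"pics/w8.png");P=cloud(c)
N=np.stack([(P[...,:2]-o)@ux,(P[...,:2]-o)@uy,P[...,2]],-1)
h=cv2.cvtColor(c["img"],cv2.COLOR_RGB2HSV).astype(int)
m=((h[...,0]<10)|(h[...,0]>170))&(h[...,1]>110)&(h[...,2]>80)&(N[...,1]>120)&(N[...,1]<200)&(N[...,2]>150);q=N[m]
print("handle",len(q),np.percentile(q,[1,99],axis=0),"tcp",(s["position"][:2]-o)@ux,(s["position"][:2]-o)@uy)
p=o-4.5*ux+154.5*uy;print(rel([*p,346],264.5))
E
```

```text
17.125 [572.11607428 251.58660666 422.14634362] [ 7.34110182e-01  1.09614068e-01  1.89780409e-01 -5.11523561e-05
 -1.65141102e+00 -8.30531864e-01]
handle 3786 [[-14.14873385 134.38072356 163.70560778]
 [  6.81745531 172.94884626 218.30332722]] tcp -5.13184780170219 155.7116061926887
(array([ 0.1 , -0.07,  7.63]), array([ 0.01, -0.01, -0.15]))
```

View pics/w8.png

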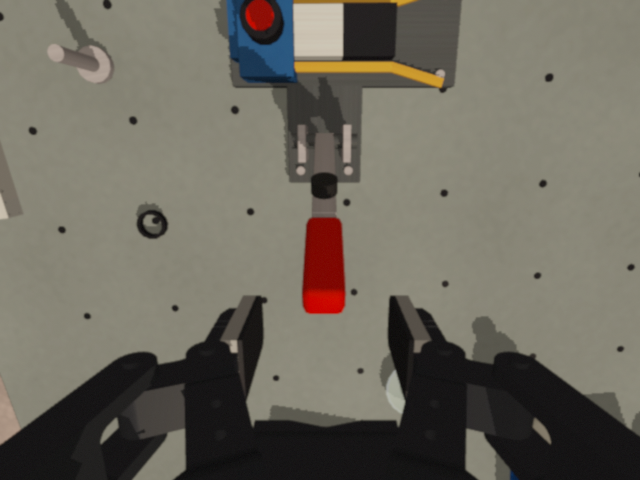

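The wrist view shows the handle from (305,215) to (340,312), centred between the open pads. The carrier is still in the nest at the top. Next I descend and pinch.

jog_arm --moves "5 0.1 -0.1 2.5 0 0 0; 5 0.1 -0.1 5 0 0 0; 5 0.1 -0.1 7 0 0 0; 5 0.1 -0.1 7.6 0 0 0; 5 0.1 -0.1 7.6 0 0 0; 1 0.1 -0.1 7.6 0 0 0; 1 0.1 -0.1 7.6 0 0 0; 1 0.1 -0.1 7.6 0 0 0; 1 0.1 -0.1 7.6 0 0 0; 1 0.1 -0.1 7.6 0 0 0" --squeeze 30

```text
clock: 18.42
position: [572.8, 250.4, 348.0]
ee_rot: [-0.673, 0.74, -0.0, 0.001]
contact_force: [-3.4, 1.1, 5.2]
grip_width: 21.5
grasp_force: 31.7
```

jog_arm --moves "1 1 0 -0.4 0 0 0; 1 2.2 0 -0.8 0 0 0; 1 4.4 0 -1.3 0 0 0; 1 6.8 0 -1.4 0 0 0; 1 9.1 0 -1.2 0 0 0; 1 11.3 0 -0.6 0 0 0; 1 13.5 0 0.3 0 0 0; 1 15.5 0 1.5 0 0 0; 1 17.2 0 3 0 0 0; 1 18.8 0 4.7 0 0 0"

```text
clock: 19.68
position: [554.7, 62.1, 301.0]
ee_rot: [-0.673, 0.74, -0.0, 0.0]
contact_force: [-4.3, 0.6, 5.7]
grip_width: 21.5
grasp_force: 31.7
```

jog_arm --moves "1 0.7 0 0.9 0 0 0; 1 1.3 0 2 0 0 0; 1 1.8 0 3 0 0 0; 1 2.2 0 4.1 0 0 0; 1 2.5 0 5.2 0 0 0; 1 2.8 0 6.3 0 0 0; 1 3 0 7.3 0 0 0; 1 3.1 0 8.2 0 0 0; 1 3.2 0 8.9 0 0 0; 1 3.2 0 9.3 0 0 0"

```text
clock: 20.92
position: [551.8, 29.9, 205.6]
ee_rot: [-0.672, 0.74, -0.0, -0.001]
contact_force: [0.5, -7.8, -1.7]
grip_width: 21.2
grasp_force: 33.6
```

jog_arm --moves "4.5 0 0 0 0 0 0; 4.5 0 0 0 0 0 0; 4.5 0 0 0 0 0 0; 4.5 0 0 0 0 0 0; 4.5 0 0 -3 0 0 0; 4.5 0 0 -6 0 0 0; 4.5 0 0 -8 0 0 0; 4.5 0 0 -8 0 0 0; 4.5 0 0 -8 0 0 0; 4.5 0 0 -8 0 0 0"

```text
clock: 22.18
position: [551.7, 31.3, 285.3]
ee_rot: [-0.673, 0.74, 0.001, -0.001]
contact_force: [-0.6, -0.8, -0.0]
grip_width: 44.6
grasp_force: 0.0
```

```bash
cat > chk.py <<'E'
from h import *
o=np.array([562.3,96.1]);a=np.radians(-5.5);ux=np.array([np.cos(a),np.sin(a)]);uy=np.array([-ux[1],ux[0]])
s=get_state();print(s["clock"],s["position"],s["contact_force"],s["grip_width"])
for n in("wrist","scene","top"):
    c=read_camera(n);P=cloud(c);N=np.stack([(P[...,:2]-o)@ux,(P[...,:2]-o)@uy,P[...,2]],-1)
    h=cv2.cvtColor(c["img"],cv2.COLOR_RGB2HSV).astype(int)
    m=((h[...,0]<10)|(h[...,0]>170))&(h[...,1]>110)&(h[...,2]>60)&(abs(N[...,0]+5)<22)&(abs(N[...,1])<220)&(N[...,2]>15);q=N[m]
    if len(q)>10:print(n,"handle",len(q),np.percentile(q,[2,50,98],axis=0).round(1).tolist())
    m=(abs(N[...,2]-31.5)<2.5)&(abs(N[...,1])<21)&(N[...,0]<-20)&(N[...,0]>-90);q=N[m]
    if len(q)>10:print(n,"tail",len(q),np.percentile(q,[1,99],axis=0).round(1).tolist())
E
python3 chk.py
```

```text
22.175 [551.71775375  31.2683528  285.30215575] [-0.59646247 -0.77026137 -0.0473519 ] 44.58037708093139
wrist handle 4405 [[-14.3, -94.1, 48.5], [-3.8, -65.6, 56.1], [6.6, -32.1, 57.7]]
wrist tail 1952 [[-45.5, -19.9, 29.9], [-20.2, 20.5, 33.2]]
scene handle 272 [[-14.8, -91.8, 43.4], [0.2, -58.7, 55.8], [7.1, -29.6, 60.6]]
scene tail 140 [[-64.9, -20.0, 29.3], [-29.7, 20.7, 33.9]]
```

The clamp is down and level (handle top z ≈ 56–57), holding on its own with the gripper clear. I'll dwell.

jog_arm --moves "4.5 0 0 0 0 0 0; 4.5 0 0 0 0 0 0; 4.5 0 0 0 0 0 0; 4.5 0 0 0 0 0 0; 4.5 0 0 0 0 0 0; 4.5 0 0 0 0 0 0; 4.5 0 0 0 0 0 0; 4.5 0 0 0 0 0 0; 4.5 0 0 0 0 0 0; 4.5 0 0 0 0 0 0"

```text
clock: 23.58
position: [552.0, 31.3, 286.7]
ee_rot: [-0.673, 0.74, 0.0, 0.0]
contact_force: [0.7, -0.2, 0.1]
grip_width: 45.0
grasp_force: 0.0
```

jog_arm --moves "4.5 0 0 0 0 0 0; 4.5 0 0 0 0 0 0; 4.5 0 0 0 0 0 0; 4.5 0 0 0 0 0 0; 4.5 0 0 0 0 0 0; 4.5 0 0 0 0 0 0; 4.5 0 0 0 0 0 0; 4.5 0 0 0 0 0 0; 4.5 0 0 0 0 0 0; 4.5 0 0 0 0 0 0"

```text
clock: 24.82
position: [552.0, 31.3, 286.7]
ee_rot: [-0.673, 0.74, 0.0, -0.0]
contact_force: [1.1, 0.4, 0.4]
grip_width: 45.1
grasp_force: 0.0
```

jog_arm --moves "4.5 0 0.1 4 0 0 0; 4.5 0 0.1 7 0 0 0; 4.5 0 0.1 8 0 0 0; 4.5 0 0.1 8 0 0 0; 1 0 0.1 8 0 0 0; 1 0 0.1 8 0 0 0; 1 0 0.1 8 0 0 0; 1 0 0.1 8 0 0 0; 1 0 0.1 8 0 0 0" --squeeze 40

```text
clock: 25.95
position: [551.4, 31.5, 208.5]
ee_rot: [-0.673, 0.74, -0.001, 0.001]
contact_force: [-1.8, 0.8, 5.8]
grip_width: 21.4
grasp_force: 42.0
```

jog_arm --moves "1 -0.1 0 -1.5 0 0 0; 1 -0.5 0 -3.8 0 0 0; 1 -1.2 0 -6 0 0 0; 1 -2.3 0 -8.1 0 0 0; 1 -3.6 0 -10 0 0 0; 1 -5.3 0 -11.6 0 0 0; 1 -7.1 0 -13 0 0 0; 1 -9.2 0 -14.1 0 0 0; 1 -11.3 0 -14.9 0 0 0; 1 -13.6 0 -15.4 0 0 0"

```text
clock: 27.2
position: [564.5, 166.4, 360.4]
ee_rot: [-0.672, 0.74, -0.001, -0.001]
contact_force: [8.3, -4.2, -8.4]
grip_width: 20.8
grasp_force: 41.2
```

jog_arm --moves "1 -1.6 0 -0.1 0 0 0; 1 -3.2 0 0 0 0 0; 1 -4.7 0 0.2 0 0 0; 1 -6 0 0.5 0 0 0; 1 -7.2 0 0.8 0 0 0; 1 -8 0 1.2 0 0 0; 1 -8.4 0 1.3 0 0 0; 1 -8.4 0 1.3 0 0 0"

```text
clock: 28.2
position: [572.4, 251.6, 348.4]
ee_rot: [-0.673, 0.74, -0.0, 0.002]
contact_force: [6.8, 1.2, 1.7]
grip_width: 21.0
grasp_force: 40.1
```

jog_arm --moves "5 0 0 0 0 0 0; 5 0 0 0 0 0 0; 5 0 0 0 0 0 0; 5 0 0 0 0 0 0; 5 0 0 -3 0 0 0; 5 0 0 -6 0 0 0; 5 0 0 -9 0 0 0; 5 0 0 -10 0 0 0; 5 0 0 -10 0 0 0"

```text
clock: 29.32
position: [571.8, 250.5, 447.6]
ee_rot: [-0.673, 0.74, 0.0, 0.0]
contact_force: [-0.2, 0.3, -0.1]
grip_width: 50.2
grasp_force: 0.0
```

```bash
cat >> chk.py <<'E'
    if n=="wrist": save(c,"pics/w9.png")
    if n=="top": 
        save(c,"pics/t9.png")
E
python3 chk.py
```

```text
29.325 [571.84864935 250.45639139 447.57022235] [-0.21321454  0.29028707 -0.09308221] 50.2384886821942
wrist handle 2976 [[-13.9, 134.8, 165.4], [-3.9, 152.5, 203.5], [6.5, 172.4, 218.3]]
wrist tail 2424 [[-64.0, -18.9, 29.7], [-20.7, 20.8, 33.6]]
scene handle 251 [[-12.1, 136.0, 160.8], [4.4, 157.5, 199.9], [7.6, 173.0, 219.6]]
scene tail 186 [[-65.3, -19.1, 29.3], [-20.8, 20.6, 33.9]]
top handle 135 [[-16.8, 129.4, 164.9], [-8.4, 145.3, 190.8], [1.9, 158.7, 277.3]]
top tail 203 [[-66.1, -20.6, 29.1], [-21.3, 18.7, 33.9]]
```

View pics/w9.png

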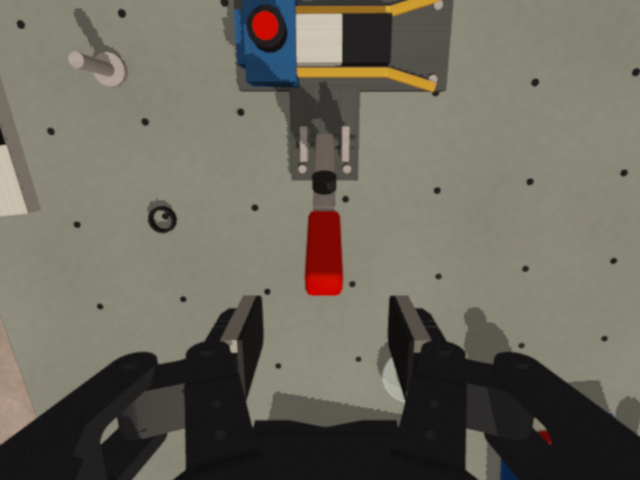

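The clamp is fully open again: the handle at (323,250) matches its earlier pose. The carrier's tail is still at the guide bend (390,40), and the gripper is clear. Handing in.

```bash
python3 -c "from workcell import hand_in; print(hand_in())"
```

```text
the job is handed in; nothing more can be done
None
```

The red-ringed carrier is home against the nest stop, was clamped for more than two seconds, and the clamp is fully open again; I handed the job in at about 29 s on the robot's clock, but `hand_in()` returned no verdict.

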